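# Shut a sample vial in the dark box

## Task

Put the clear vial with the white cap into the dark box: stand it upright on the floor of the open well, without dropping or tipping it. Then slide the grey cover fully home over the well, and finally turn the orange clamp knob clockwise (seen from above) as far as it goes, so that its steel tongue holds the cover shut. Leave the amber vial and the other things where they are.

Things in the scene. Friction and masses are not known exactly. Their poses are not given: they have to be found in the camera images.
- white_vial: clear glass sample vial with a white cap, 28 mm diameter, 65 mm tall (cap: the top 13 mm, 24 mm diameter), loose, standing on the cart; origin at the centre of its underside, z up along it; its yaw means nothing
- amber_vial: amber vial with a black cap, 23 mm diameter, 55 mm tall, loose, standing near the white-capped one (they may change places); not to be moved; origin at the centre of its underside
- dark_box: blue dark box fixed to the cart, 150 mm along its x, 302 mm along its y, 80 mm high, with 12 mm high aluminium cover guides on top along its long sides (tops 92 mm above the cart). Origin at the centre of its underside, z up. Its -y half holds the open well (black inside); its +y half is a solid housing on which the cover lies when open
- well (a point): centre of the well's floor, 6 mm above the cart; axes as the box's. The well is 118 mm along x and 110 mm along y, 74 mm deep; a vial standing on the floor clears the cover by 10 mm. The open cover may still overhang up to 28 mm of the well from its +y side
- cover (a joint): slide of the flat grey cover (130 mm along box x, 120 mm along y, its top 87 mm above the cart), m: 0 = closed fully home over the well (against its stop), 0.125 = fully open; grows along the box's +y. Friction about 2 N
- cover_handle (a point): middle of the cover's handle bar (on the bar's axis, 121.5 mm above the cart, moves with the cover): an aluminium bow along box x, bar 12 mm thick and 72 mm long, its underside 28 mm above the cover's top; stands on the middle of the cover; axes as the box's
- clamp (a joint): orange clamp knob on the box's -y end, rad: 0 = tongue fully aside, 1.4 = turned clockwise (seen from above) to its stop, tongue over the edge of the closed cover. Stays where it is left
- clamp_grip (a point): point on the knob's upright axis, 116 mm above the cart, at grip height. Its grip is an upright bar 46 x 14 mm, 93 to 124 mm above the cart; below it a 5 mm thick steel tongue reaches 41 mm from the axis. The point turns with the knob; its axes are the box's when the joint reads 0. Bar and tongue point along (-0.985, 0.170) in the point's x, y (along the box's +y at joint 1.4)
- film_box: white and orange card box, 65x113x60 mm, loose, a bystander to leave alone; origin at the centre of its underside
Mind the look-alikes: they are no part of the job. Of the things like the white_vial, leave any that is pink or turquoise; of the rest the larger one is meant.

How it is judged (in metres and radians):
On the way, in this order (a step that is already met when the one before it is completed fails the run):
1. the white-capped vial stands upright on the well's floor, let go (x of white_vial in the frame of well between -0.055 and 0.055 m and y of white_vial in the frame of well between -0.055 and 0.055 m and z of white_vial in the frame of well below 0.006 m and angle between white_vial's own z axis and vertical below 0.15 rad and contact force between the fingers and white_vial below 0.3 N), for 0.2 s.
2. the cover is fully home over the well (value of joint cover below 0.005 m), for 0.2 s.
3. the clamp knob is turned clockwise as far as it goes (value of joint clamp above 1.2 rad), for 0.2 s.
At the end, for the whole second after the job is handed in: The white-capped vial stands upright (within 0.15 rad) and at rest on the floor of the well, the cover is closed to within 5 mm of its stop, and the clamp knob is within 0.2 rad of its clockwise stop (joint above 1.2 rad) (all of step 1 and value of joint cover below 0.005 m and value of joint clamp above 1.2 rad and linear speed of white_vial below 0.02 m/s); the robot touches nothing.
It fails at once if the white-capped vial is tipped by more than 0.6 rad (angle between white_vial's own z axis and vertical above 0.6 rad).
It fails at once if the white-capped vial is dropped (moves faster than 0.6 m/s out of the fingers) (linear speed of white_vial above 0.6 m/s and contact force between the fingers and white_vial below 0.3 N).
It fails at once if the amber vial is moved by more than 30 mm or knocked over (distance of amber_vial from where it was at the start of the episode above 0.03 m or angle between amber_vial's own z axis and vertical above 0.5 rad).
It fails at once if the card box of film is moved by more than 30 mm (distance of film_box from where it was at the start of the episode above 0.03 m).
It also fails if it takes over 58 s, if anything falls off the work surface, if the arm or the gripper's body presses on something with over 40 N, if the wrist force passes 120 N, or if a joint passes its speed limit or range.

## Robot

A 6-joint arm with a two-finger parallel gripper is mounted at the origin on a cart in front of the work surface, level with it; the furniture and walls round the work are solid. World frame = base frame: x ahead of the robot, y to its left, z up, the work surface at z = 0. Lengths are in m, angles in degrees, forces in N, time in s.
With the tool pointing down it reaches from about 0.375 to 0.925 m from the base axis. Payload 5.7 kg.
Tool frame: the origin (TCP) lies at the very end of the fingers, on their centre line; the grasp point (between the pads) lies 19 mm behind it; z points along the fingers, y is the line along which they close (so a half turn about z gives the same grasp; the last joint's range is limited). The gripper opens to 88 mm and grips with 3 to 60 N. Pads are 20 mm wide; open, the fingers measure 115 mm over their backs; the gripper's body (75 mm by 178 mm) begins 61 mm behind the grasp point.
Start: joints at [-82.454, 20.558, 86.54, -0, 72.909, -6.595], TCP at [0.147, -0.582, 0.223] pointing down, gripper open.
Joint ranges: [-170.27, 170.27], [-57.76, 135], [12.27, 136.19], [-55.21, 235.2], [11.17, 155.16], [-170.74, 170.74]. Speed limits (degrees/s): [136.94, 136.94, 180, 180, 180, 180].

## Interface

Orientations are given as [roll, pitch, yaw] about the fixed x, y, z axes, in that order (R = Rz(yaw) Ry(pitch) Rx(roll)).
In Python, from rig import arm gives the robot as it stands. The module is installed in compiled form; this text tells all that it offers.
- The arm moves only by the tool send_rows, never from a script. Its argument "series" is a list of rows, each a list of 4 numbers: the shift along the tool's x, y, z in mm, then the turn about the tool's z in degrees. In form: [[dx, dy, dz, twist], ...]. A call has exactly 10 rows; each row shifts and turns the commanded pose from where the row before left it, along the tool's axes as they then stand; what a row does not reach is not made up. A row lasts 1/8 s, in which the tool goes at most 62.5 mm and 10.7 degrees, less where a joint would pass 70% of its speed; a pose out of reach is approached as far as the arm can. A call is refused whole if a number of a shift passes 62.5 or a number of a turn 10.7, either way. A call with a gripper value outside its range is refused whole. "fingers" is the finger opening in mm, from 0 to 87.8, set as the call begins (left out, the last holds). The fingers move at their own pace and stop on an object; the grip force is fixed at half the most. Time passes only in rows, so rows that do not move let the fingers close, or fill a call up. It gives the time, the measured TCP pose, the force, the opening and the grip force at its end, in the units of the state.
- arm.get_obs(): the state, without advancing time (a new reading comes with each control period).
- arm.get_image(name): name is "scene" or "top" or "wrist"; returns a dict with "img" (420x560x3 uint8, blue, green, red), "range_z" (420x560 float32, m along the optical axis (not along the pixel's ray), 0 where there is no reading), "mtx" (3x3 intrinsics, pixels), "k1" (the pictures are not rectified: a ray, as slopes to the right and down, at radius r is drawn at 1 + k1 r^2 times it, then the intrinsics apply), "extrinsics" (4x4, takes a point from world to camera coordinates). Camera axes: x right, y up, looking along -z (the intrinsics and any distortion apply to the point x, -y, -z); pixel columns grow to the right and rows downward; lengths in m; the calibration is good to about 2 mm. A picture is of the moment at which its call begins.
- arm.sign_off(): hands the job in; it is judged then, once.
Trained networks look in a picture, given as the dict that the camera call returned (one of the last four; its "shot" number tells which), for a name from the list of things; names that differ only in an ending like _2 or _b are one class to them, and where a whole thing is asked for, a point or a joint stands for the part that bears it (a point fixed in the world has none). Each returns a list of dicts, best first, with "confidence" (0 to 1); they miss things now and then, are a little off and sometimes report something else, mostly with a low value. They report only what shows in the picture. A call takes as long as a camera call. They do not tell look-alikes from the thing itself.
- arm.look_for(picture, label): "point" ([x, y, z] in m, in the coordinates of the camera as it stood for that picture, good to about 4 mm: the middle of the surface that is visible of it).
- arm.silhouettes(picture, label): "pixels" (420x560 bool, what is visible of it).
The state is a dict: "clock": time; "qpos": joint angles; "qvel": joint speeds; "joint_torque": joint torques, N m; "position": TCP position; "tool_rot": TCP orientation; "contact_force": force on the tool from outside, world axes, zero at the start; "torque": the same for the moment, N m; "grip_width": opening from 0.0 (shut) to 1.0 (fully open); "finger_force": force on a finger pad.
Only numpy, scipy, OpenCV 4.12 (cv2) and the standard library are available. Lean on these libraries where they do the work, as an engineer would, in place of code of your own. Each camera call takes 0.05 s, during which the arm holds its last target. There are 200 camera calls.

## Working session

There is one attempt and no reset: what is moved stays moved. The work goes in short steps, Python scripts to look and compute and a tool call to move; the robot and the scene stay as the last step left them, time stands still between calls to the robot, and variables do not carry over. Pictures are saved under pics/ and viewed, at most 10 in all, crops included, and the job is handed in when it is done.

Besides the shell and the picture viewer there is one more tool, called as a command line: name --pt "numbers of a row" for each row, then --argument value for the rest. send_rows: Moves the arm, as the interface text tells. Its arguments: {"type":"object","properties":{"series":{"type":"array"},"fingers":{"type":"number"}},"required":["series"]}

```bash
mkdir -p pics; cat > h.py <<'E'
import numpy as np, cv2
from rig import arm
def world(p,pc):
    T=np.linalg.inv(p["extrinsics"]); return (T@np.r_[pc,1])[:3]
def cloud(p,mask=None):
    z=p["range_z"]; m=z>0
    if mask is not None: m&=mask
    v,u=np.nonzero(m); return px(p,u,v,z[m])
def px(p,u,v,z):
    K=p["mtx"]; xd=(np.asarray(u,float)-K[0,2])/K[0,0]; yd=(np.asarray(v,float)-K[1,2])/K[1,1]
    x,y=xd.copy(),yd.copy()
    for _ in range(10):
        s=1+p["k1"]*(x*x+y*y); x,y=xd/s,yd/s
    c=np.stack([x*z,-y*z,-np.asarray(z,float)*np.ones_like(x),np.ones_like(x)])
    return (np.linalg.inv(p["extrinsics"])@c)[:3].T
def proj(p,P):
    c=p["extrinsics"]@np.r_[P,1]; x,y=c[0]/-c[2],-c[1]/-c[2]; s=1+p["k1"]*(x*x+y*y); K=p["mtx"]
    return np.array([K[0,0]*x*s+K[0,2],K[1,1]*y*s+K[1,2]])
E
python3 - <<'E'
from h import *
for n in ["scene","top"]:
    p=arm.get_image(n); cv2.imwrite(f"pics/{n}0.png",p["img"])
    for l in ["white_vial","amber_vial","dark_box","cover_handle","cover","clamp_grip","clamp","film_box"]:
        for d in arm.look_for(p,l):
            if d["confidence"]>.2:
                w=world(p,d["point"]); print(n,l,round(d["confidence"],2),w.round(3),proj(p,w).round())
o=arm.get_obs(); print(o)
E
```

```text
scene white_vial 0.89 [ 0.508 -0.175  0.037] [316. 265.]
scene white_vial 0.83 [ 0.486 -0.1    0.037] [273. 259.]
scene white_vial 0.57 [ 0.45  -0.163  0.028] [291. 283.]
scene amber_vial 0.96 [ 0.409 -0.223  0.038] [309. 301.]
scene dark_box 0.92 [0.497 0.081 0.071] [200. 217.]
scene cover_handle 0.88 [0.554 0.191 0.089] [180. 189.]
scene cover 0.78 [0.554 0.195 0.088] [179. 189.]
scene cover 0.64 [0.493 0.078 0.07 ] [200. 218.]
scene cover 0.56 [ 0.624 -0.151  0.049] [336. 231.]
scene clamp_grip 0.7 [ 0.503 -0.003  0.109] [234. 207.]
scene clamp 0.75 [ 0.499 -0.004  0.105] [233. 210.]
scene film_box 0.57 [ 0.621 -0.155  0.047] [337. 233.]
top white_vial 0.7 [ 0.51  -0.167  0.061] [325. 220.]
top white_vial 0.66 [0.504 0.001 0.126] [247. 219.]
top white_vial 0.65 [ 0.454 -0.151  0.049] [318. 247.]
top white_vial 0.62 [ 0.487 -0.095  0.065] [293. 231.]
top white_vial 0.52 [ 0.568 -0.149  0.054] [316. 195.]
top dark_box 0.74 [ 0.506 -0.168  0.064] [326. 222.]
top dark_box 0.63 [0.535 0.135 0.088] [185. 208.]
top cover_handle 0.75 [0.551 0.201 0.09 ] [154. 200.]
top cover 0.75 [0.551 0
[... 161 characters left out ...]
] [314. 159.]
{'clock': 0.9, 'qpos': array([-8.24550676e+01,  2.05585802e+01,  8.65389214e+01,  1.01067286e-03,
        7.29080613e+01, -6.59380306e+00]), 'qvel': array([ 0.04223416,  0.02744343, -0.00223581,  0.09629511,  0.06081272,
        0.01308137]), 'joint_torque': array([ 1.01535144e-03, -5.15322018e+01, -2.71131241e+01,  6.74643950e-02,
        2.43615021e-02,  3.93301221e-06]), 'position': array([ 0.14656822, -0.58180278,  0.22261804]), 'tool_rot': array([-1.79994585e+02, -1.59840270e-03,  1.41384383e+01]), 'contact_force': array([-0.23634923, -0.33982314,  0.71603491]), 'torque': array([ 0.01623653,  0.01946029, -0.0398284 ]), 'finger_force': 0.0, 'grip_width': 1.0023425324516995}
```

```bash
python3 - <<'E'
import cv2,numpy as np
a=cv2.imread("pics/scene0.png")[160:330,130:390];b=cv2.imread("pics/top0.png")[130:290,100:380]
a=cv2.resize(a,(459,300),interpolation=cv2.INTER_CUBIC) if 0 else cv2.resize(a,None,fx=3,fy=3,interpolation=cv2.INTER_CUBIC)
cv2.imwrite("pics/s1.png",a)
cv2.imwrite("pics/t1.png",cv2.resize(b,None,fx=2.8,fy=2.8,interpolation=cv2.INTER_CUBIC))
E
```

```text
(no output)
```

View pics/s1.png

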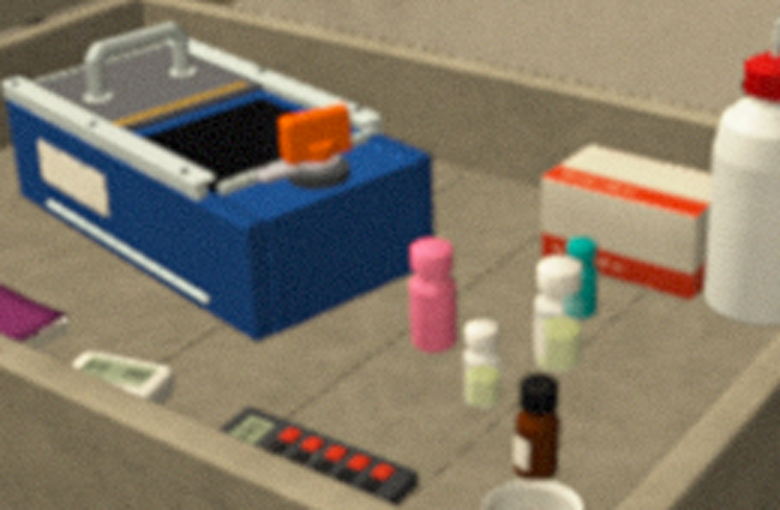

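View pics/t1.png

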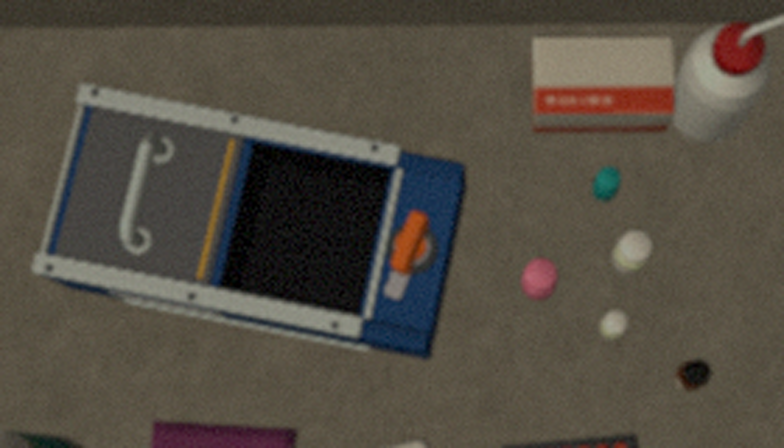

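The four look-alikes, by scene pixel:
- **Pink:** (273,259)
- **Turquoise:** about (323,252)
- **Small white-capped:** (291,283)
- **Larger white-capped:** (316,265). This is the one meant, and I'll confirm it with the wrist camera.

The box's +y end (cover) points left in the top view. Next I'll measure the box.

```bash
python3 - <<'E'
from h import *
p=arm.get_image("top"); s=arm.get_image("scene")
C=cloud(p)
print("cam",np.linalg.inv(p["extrinsics"])[:3,3].round(2))
m=(C[:,0]>.38)&(C[:,0]<.72)&(C[:,1]>-.08)&(C[:,1]<.34)
B=C[m&(C[:,2]>.07)&(C[:,2]<.098)]
def rect(Q,n):
    r=cv2.minAreaRect((Q[:,:2]*1000).astype(np.float32)); print(n,len(Q),np.round(r[0],1),np.round(r[1],1),round(r[2],2),np.median(Q[:,2]).round(4)); return r
rect(B,"box top")
G=C[m&(C[:,2]>.0895)&(C[:,2]<.096)]; rect(G,"guides")
for q,n in((p,"top"),(s,"scene")):
  for l,lo,hi in(("clamp_grip",.098,.13),("cover_handle",.1,.135),("cover",.08,.09),("dark_box",.0,.1)):
    d=arm.silhouettes(q,l)
    for e in d[:1]:
        P=cloud(q,e["pixels"]); P=P[(P[:,2]>lo)&(P[:,2]<hi)]
        if len(P)>5: print(n,round(e["confidence"],2),P.mean(0).round(3),P[:,2].max().round(3)); rect(P,n+" "+l)
  K=cloud(q)
  H=K[(K[:,2]>.102)&(K[:,2]<.135)&(K[:,0]>.42)&(K[:,0]<.66)&(K[:,1]>-.05)&(K[:,1]<.06)]; rect(H,n+" knobz")
  H=K[(K[:,2]>.108)&(K[:,2]<.135)&(K[:,0]>.42)&(K[:,0]<.66)&(K[:,1]>.09)&(K[:,1]<.3)]; rect(H,n+" handlez")
  for c in((.508,-.172),):
    V=K[(np.hypot(K[:,0]-c[0],K[:,1]-c[1])<.03)&(K[:,2]>.015)]; print(n,"vial",len(V),V.mean(0).round(4),V.min(0).round(3),V.max(0).round(3))
  b=K[(K[:,1]<-.15)&(K[:,2]>.1)&(K[:,0]>.4)&(K[:,0]<.8)]; print(n,"bottle",len(b),b.min(0).round(2),b.max(0).round(2))
E
```

```text
cam [ 0.34 -0.06  1.12]
box top 7201 [576.8 129.1] [286.5 415.1] 0.0 0.0871
guides 2142 [537.3 130.4] [296.2 150.8] 78.28 0.092
top 0.67 [0.509 0.001 0.12 ] 0.129
top clamp_grip 194 [510.   2.] [22.4 44.6] 81.17 0.1232
top 0.96 [0.551 0.203 0.124] 0.131
top cover_handle 249 [552.  204.1] [12.1 82.9] 78.07 0.1259
top 0.56 [0.553 0.204 0.087] 0.09
top cover 2487 [553.7 205.4] [122.9 120.9] 78.33 0.0873
top 0.87 [0.535 0.127 0.064] 0.1
top dark_box 10112 [548.4 140.2] [340.6 176. ] 77.89 0.083
top knobz 185 [510.2   1.9] [22.4 44.2] 81.17 0.1233
top handlez 238 [552.  204.1] [12.1 82.8] 78.42 0.1261
top vial 160 [ 0.5122 -0.1688  0.0553] [ 0.501 -0.184  0.019] [ 0.526 -0.157  0.069]
top bottle 880 [ 0.61 -0.31  0.1 ] [ 0.67 -0.21  0.2 ]
scene 0.88 [ 0.507 -0.003  0.112] 0.126
scene clamp_grip 352 [509.7  -3.5] [16.9 46.3] 68.23 0.1122
scene 0.58 [0.552 0.199 0.119] 0.129
scene cover_handle 248 [553.3 201.7] [15.5 82.2] 77.87 0.1209
scene 0.69 [0.555 0.192 0.087] 0.09
scene cover 1046 [561.3 205.4] [135.9 120.2] 78.12 0.0876
scene 0.63 [0.505 0.086 0.06 ] 0.1
scene dark_box 8939 [551.1 163.9] [511.5 190.5] 69.93 0.067
scene knobz 317 [509.8  -3. ] [15.8 46.5] 65.39 0.1149
scene handlez 224 [553.3 201.7] [15.5 82.2] 77.87 0.1225
scene vial 457 [ 0.5087 -0.1747  0.0435] [ 0.501 -0.185  0.015] [ 0.526 -0.159  0.067]
scene bottle 1342 [ 0.61 -0.32  0.1 ] [ 0.67 -0.21  0.2 ]
```

send_rows --pt "0 0 -10 10" --pt "0 0 -10 10" --pt "0 0 -10 10" --pt "0 0 0 10" --pt "0 0 0 10" --pt "0 0 0 0" --pt "0 0 0 0" --pt "0 0 0 0" --pt "0 0 0 0" --pt "0 0 0 0"

```text
clock: 2.65
position: [0.1466, -0.5818, 0.2526]
tool_rot: [-180.0, 0.0, -35.8]
contact_force: [0.1, -0.5, -0.5]
grip_width: 0.996
finger_force: 0.0
```

Positive twist lowers yaw, so I'll turn back to yaw 30, a clear grasp direction, and move above the vial.

send_rows --pt "0 0 0 -9.4" --pt "0 0 0 -9.4" --pt "0 0 0 -9.4" --pt "0 0 0 -9.4" --pt "0 0 0 -9.4" --pt "0 0 0 -9.4" --pt "0 0 0 -9.4" --pt "30 -10 0 0" --pt "50 -17 0 0" --pt "52 -17 0 0" --fingers 60

```text
clock: 3.9
position: [0.2396, -0.477, 0.2526]
tool_rot: [180.0, -0.0, 29.9]
contact_force: [-0.7, -0.0, 0.3]
grip_width: 0.688
finger_force: 0.0
```

send_rows --pt "50 -17 0 0" --pt "50 -17 0 0" --pt "50 -17 0 0" --pt "50 -17 0 0" --pt "50 -17 0 0" --pt "50 -17 0 0" --pt "50 -17 0 0" --pt "37 -10 0 0" --pt "0 0 0 0" --pt "0 0 0 0"

```text
clock: 5.15
position: [0.5095, -0.1731, 0.2525]
tool_rot: [-180.0, 0.0, 30.0]
contact_force: [-0.3, -0.8, -0.3]
grip_width: 0.682
finger_force: 0.0
```

```bash
python3 - <<'E'
from h import *
p=arm.get_image("wrist"); cv2.imwrite("pics/w0.png",p["img"])
print(np.linalg.inv(p["extrinsics"]).round(3))
for l in ["white_vial","amber_vial"]:
    for d in arm.silhouettes(p,l):
        P=cloud(p,d["pixels"]); P=P[P[:,2]>.01]
        if len(P)<20: continue
        T=P[P[:,2]>P[:,2].max()-.008]; r=cv2.minEnclosingCircle((T[:,:2]*1000).astype(np.float32))
        print(l,round(d["confidence"],2),P.mean(0).round(3),np.percentile(P[:,2],99).round(3),"cap",np.round(r[0],1),round(r[1],1),proj(p,P.mean(0)).round())
print(arm.get_obs()["position"])
E
```

```text
[[ 0.499  0.841  0.209  0.566]
 [-0.866  0.485  0.12  -0.14 ]
 [-0.001 -0.241  0.971  0.416]
 [ 0.     0.     0.     1.   ]]
white_vial 0.98 [ 0.517 -0.168  0.058] 0.068 cap [ 514.6 -169.6] 12.3 [280. 176.]
white_vial 0.94 [ 0.497 -0.097  0.056] 0.068 cap [493.6 -94.9] 12.6 [212. 159.]
white_vial 0.71 [ 0.572 -0.151  0.048] 0.052 cap [ 572.7 -151.2] 9.2 [291. 121.]
white_vial 0.68 [ 0.461 -0.154  0.041] 0.05 cap [ 458.8 -153.6] 8.9 [244. 209.]
amber_vial 0.93 [ 0.421 -0.212  0.043] 0.057 cap [ 417.4 -215.3] 10.5 [272. 262.]
[ 0.50922047 -0.17369045  0.25267386]
```

View pics/w0.png

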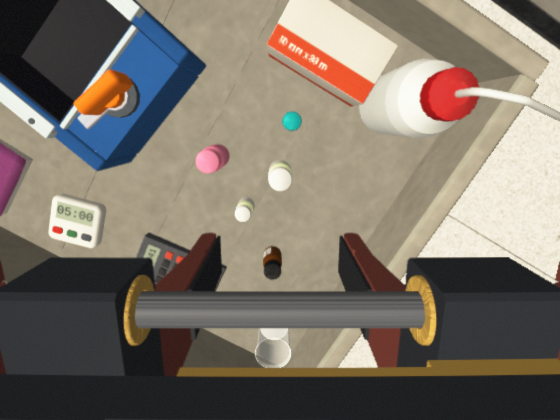

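```bash
python3 - <<'E'
import cv2
a=cv2.imread("pics/w0.png")[90:290,180:330]
cv2.imwrite("pics/w1.png",cv2.resize(a,None,fx=3,fy=3,interpolation=cv2.INTER_CUBIC))
E
```

```text
(no output)
```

View pics/w1.png

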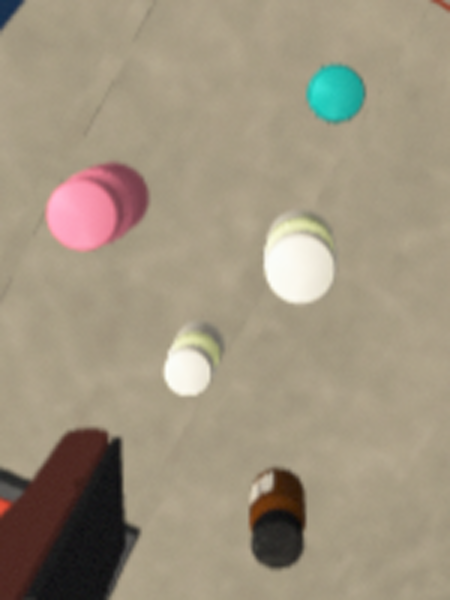

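The crop confirms it: the target is the larger clear vial at wrist pixel (280,176), cap radius 12.3 mm and about 66 mm high. The smaller white one is at (244,209). I'll descend and grip.

send_rows --pt "5.4 -0.4 20 0" --pt "0 0 30 0" --pt "0 0 30 0" --pt "0 0 30 0" --pt "0 0 30 0" --pt "0 0 30 0" --pt "0 0 25 0" --pt "0 0 20 0" --pt "0 0 12.5 0" --pt "0 0 0 0"

```text
clock: 6.55
position: [0.5137, -0.1701, 0.0246]
tool_rot: [-179.9, 0.0, 29.9]
contact_force: [0.2, 0.2, 0.1]
grip_width: 0.683
finger_force: 0.0
```

send_rows --pt "0 0 0 0" --pt "0 0 0 0" --pt "0 0 0 0" --pt "0 0 0 0" --pt "0 0 0 0" --pt "0 0 0 0" --pt "0 0 0 0" --pt "0 0 0 0" --pt "0 0 0 0" --pt "0 0 0 0" --fingers 0

```text
clock: 7.8
position: [0.5148, -0.1699, 0.0255]
tool_rot: [180.0, -0.0, 29.9]
contact_force: [0.2, -0.3, 4.6]
grip_width: 0.3
finger_force: 30.0
```

Gripped. Lifting, and measuring the well from depth.

send_rows --pt "0 0 -5 0" --pt "0 0 -15 0" --pt "0 0 -25 0" --pt "0 0 -30 0" --pt "0 0 -30 0" --pt "0 0 -30 0" --pt "0 0 -25 0" --pt "0 0 -15 0" --pt "0 0 0 0" --pt "0 0 0 0"

```text
clock: 9.05
position: [0.5138, -0.1695, 0.1993]
tool_rot: [-179.9, 0.0, 29.9]
contact_force: [0.6, 0.4, -1.5]
grip_width: 0.304
finger_force: 30.0
```

```bash
python3 - <<'E'
from h import *
a=np.radians(-11.7); R=np.array([[np.cos(a),np.sin(a)],[-np.sin(a),np.cos(a)]]); O=np.array([.5373,.1304])
for n in("top","scene"):
    p=arm.get_image(n); C=cloud(p); L=np.c_[(C[:,:2]-O)@R.T,C[:,2]]
    I=lambda x0,x1,y0,y1,z0,z1:L[(L[:,0]>x0)&(L[:,0]<x1)&(L[:,1]>y0)&(L[:,1]<y1)&(L[:,2]>z0)&(L[:,2]<z1)]
    pc=lambda Q:(np.percentile(Q,[1,99],axis=0)*1000).round(1).tolist() if len(Q) else None
    print(n,"wellfloor",pc(I(-.07,.07,-.12,.07,-.01,.03)))
    print("cover",pc(I(-.055,.055,-.05,.2,.084,.0895)))
    print("rim/top80",pc(I(-.07,.07,-.17,-.1,.076,.084)),"all top x",pc(I(-.09,.09,-.17,-.14,.076,.084)))
    print("guides",pc(I(-.08,.08,-.2,-.0,.0905,.094)), pc(I(.05,.08,-.2,.2,.0905,.094)))
    print("knob",pc(I(-.05,.05,-.19,-.08,.112,.13)))
    print("handle bar",pc(I(-.05,.05,.03,.13,.116,.13)))
    print("black at y<",pc(I(-.05,.05,-.12,.07,.0,.07)))
E
```

```text
top wellfloor [[-50.0, -91.1, 1.8], [58.5, 9.8, 27.1]]
cover [[-54.0, 16.3, 84.2], [53.9, 145.5, 89.4]]
rim/top80 [[-68.9, -156.5, 76.5], [68.9, -101.1, 83.8]] all top x [[-73.9, -156.7, 76.5], [72.9, -140.1, 83.8]]
guides [[-74.7, -142.6, 90.6], [74.4, -1.5, 94.0]] [[51.2, -103.6, 90.6], [74.8, 142.9, 93.9]]
knob [[-22.3, -139.5, 113.3], [21.2, -121.7, 128.1]]
handle bar [[-40.1, 69.7, 117.2], [38.9, 81.3, 129.6]]
black at y< [[-48.8, -90.8, 1.9], [49.0, 10.0, 65.0]]
scene wellfloor [[-69.9, -23.6, -0.2], [62.4, 57.3, 29.9]]
cover [[-50.4, 12.1, 84.3], [53.8, 144.2, 89.3]]
rim/top80 [[-69.1, -157.8, 76.5], [68.3, -103.8, 83.6]] all top x [[-73.0, -158.4, 76.3], [71.4, -140.1, 83.2]]
guides [[-73.9, -144.2, 90.6], [76.3, -3.1, 93.8]] [[61.3, -105.3, 90.6], [77.5, 116.4, 93.9]]
knob [[-21.2, -141.9, 112.3], [22.3, -126.2, 125.3]]
handle bar [[-38.6, 66.5, 116.5], [40.9, 77.0, 129.0]]
black at y< [[-22.7, 3.7, 24.9], [49.6, 10.4, 69.8]]
```

send_rows --pt "0 0 0 -6" --pt "0 0 0 -9" --pt "0 0 0 -9" --pt "0 0 0 -9" --pt "0 0 0 -9" --pt "0 0 0 -6.4" --pt "20 -3 0 0" --pt "35 -5.2 0 0" --pt "40 -6 0 0" --pt "40 -6 0 0"

```text
clock: 10.4
position: [0.5213, -0.0311, 0.1997]
tool_rot: [-179.9, -0.0, 78.2]
contact_force: [0.8, 0.6, -0.9]
grip_width: 0.304
finger_force: 30.0
```

send_rows --pt "40 -6 0 0" --pt "35 -5.2 0 0" --pt "25 -3.8 0 0" --pt "12 -1.8 0 0" --pt "5.5 -0.8 0 0" --pt "0 0 0 0" --pt "0 0 0 0" --pt "0 0 0 0" --pt "0 0 0 0" --pt "0 0 0 0"

```text
clock: 11.65
position: [0.5285, 0.0849, 0.2002]
tool_rot: [180.0, -0.0, 78.3]
contact_force: [-0.1, -0.3, -0.5]
grip_width: 0.306
finger_force: 30.0
```

```bash
python3 - <<'E'
from h import *
p=arm.get_image("wrist"); cv2.imwrite("pics/w2.png",p["img"])
a=np.radians(-11.7); R=np.array([[np.cos(a),np.sin(a)],[-np.sin(a),np.cos(a)]]); O=np.array([.5373,.1304])
C=cloud(p); L=np.c_[(C[:,:2]-O)@R.T,C[:,2]]
f=L[(abs(L[:,0])<.08)&(L[:,1]<.03)&(L[:,1]>-.12)&(L[:,2]<.03)&(L[:,2]>-.01)]; print("floor",np.percentile(f,[1,50,99],axis=0).round(4))
w=L[(abs(L[:,0])<.05)&(L[:,1]<.03)&(L[:,1]>-.03)&(L[:,2]<.07)&(L[:,2]>.03)]; print("ywall",len(w),np.percentile(w,[5,50,95],axis=0).round(4) if len(w) else 0)
h=L[(abs(L[:,0])<.05)&(L[:,1]<.12)&(L[:,1]>.03)&(L[:,2]<.135)&(L[:,2]>.115)]; print("handle",np.percentile(h,[1,99],axis=0).round(4) if len(h) else 0)
o=arm.get_obs();print(o["position"],o["tool_rot"],(o["position"][:2]-O)@R.T)
E
```

```text
floor [[-0.0583 -0.0987  0.0052]
 [ 0.0003 -0.0416  0.0071]
 [ 0.058   0.0051  0.0273]]
ywall 0 0
handle [[-0.0394  0.0698  0.1179]
 [ 0.0403  0.081   0.1298]]
[0.52847272 0.08496067 0.20020113] [ 1.79999540e+02 -5.70476197e-03  7.83235931e+01] [ 0.00057065 -0.04628529]
```

View pics/w2.png

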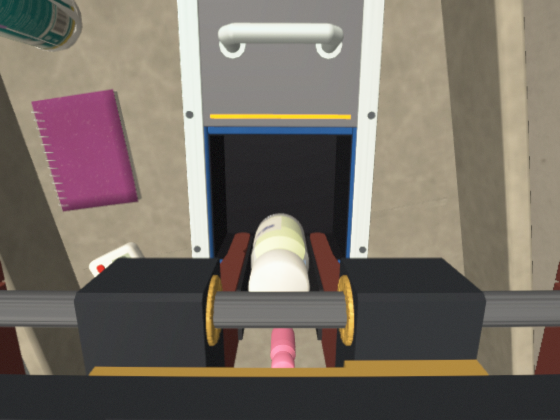

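The picture shows the vial hanging upright over the black well, with floor x ±58 mm and y −99…+6 around the TCP. I'll lower it.

send_rows --pt "0 0 15 0" --pt "0 0 25 0" --pt "0 0 28 0" --pt "0 0 28 0" --pt "0 0 25 0" --pt "0 0 18 0" --pt "0 0 12 0" --pt "0 0 8 0" --pt "0 0 4 0" --pt "0 0 2 0"

```text
clock: 12.95
position: [0.5287, 0.0851, 0.0353]
tool_rot: [180.0, -0.0, 78.3]
contact_force: [-0.2, -0.2, -0.3]
grip_width: 0.306
finger_force: 30.0
```

send_rows --pt "0 0 1 0" --pt "0 0 1 0" --pt "0 0 1 0" --pt "0 0 0.7 0" --pt "0 0 0 0" --pt "0 0 0 0" --pt "0 0 0 0" --pt "0 0 0 0" --pt "0 0 0 0" --pt "0 0 0 0"

```text
clock: 14.2
position: [0.5285, 0.0851, 0.0315]
tool_rot: [180.0, -0.0, 78.3]
contact_force: [0.1, -0.6, 1.1]
grip_width: 0.301
finger_force: 30.0
```

send_rows --pt "0 0 0.3 0" --pt "0 0 0.3 0" --pt "0 0 0.2 0" --pt "0 0 0 0" --pt "0 0 0 0" --pt "0 0 0 0" --pt "0 0 0 0" --pt "0 0 0 0" --pt "0 0 0 0" --pt "0 0 0 0"

```text
clock: 15.45
position: [0.5286, 0.0852, 0.0314]
tool_rot: [180.0, -0.0, 78.3]
contact_force: [-1.5, 0.5, 9.2]
grip_width: 0.3
finger_force: 30.0
```

In contact with the floor. Release and lift.

send_rows --pt "0 0 0 0" --pt "0 0 0 0" --pt "0 0 0 0" --pt "0 0 0 0" --pt "0 0 0 0" --pt "0 0 0 0" --pt "0 0 0 0" --pt "0 0 0 0" --pt "0 0 0 0" --pt "0 0 0 0" --fingers 50

```text
clock: 16.7
position: [0.5285, 0.0851, 0.0307]
tool_rot: [-180.0, -0.0, 78.3]
contact_force: [-0.6, -0.4, -0.1]
grip_width: 0.571
finger_force: 0.0
```

send_rows --pt "0 0 -5 0" --pt "0 0 -12 0" --pt "0 0 -20 0" --pt "0 0 -30 0" --pt "0 0 -30 0" --pt "0 0 -30 0" --pt "0 0 -25 0" --pt "0 0 -16 0" --pt "0 0 0 0" --pt "0 0 0 0"

```text
clock: 17.95
position: [0.5278, 0.0851, 0.1979]
tool_rot: [-179.9, 0.0, 78.3]
contact_force: [1.1, 0.2, -0.1]
grip_width: 0.57
finger_force: 0.0
```

```bash
python3 - <<'E'
from h import *
p=arm.get_image("wrist"); cv2.imwrite("pics/w3.png",p["img"])
a=np.radians(-11.7); R=np.array([[np.cos(a),np.sin(a)],[-np.sin(a),np.cos(a)]]); O=np.array([.5373,.1304])
C=cloud(p); L=np.c_[(C[:,:2]-O)@R.T,C[:,2]]
v=L[(abs(L[:,0])<.05)&(L[:,1]<.0)&(L[:,1]>-.1)&(L[:,2]<.085)&(L[:,2]>.062)]; print("cap",len(v),np.percentile(v,[1,50,99],axis=0).round(4))
for n in("wrist","top"):
    q=arm.get_image(n)
    C=cloud(q); L=np.c_[(C[:,:2]-O)@R.T,C[:,2]]
    h=L[(abs(L[:,0])<.033)&(L[:,1]<.12)&(L[:,1]>.03)&(L[:,2]<.135)&(L[:,2]>.115)]; print(n,"handle",np.percentile(h,[1,50,99],axis=0).round(4) if len(h) else 0)
print(arm.get_obs()["position"])
E
```

```text
cap 1461 [[-0.0441 -0.0999  0.0623]
 [-0.0006 -0.0986  0.0719]
 [ 0.042  -0.0337  0.0808]]
wrist handle [[-0.0324  0.0698  0.1224]
 [ 0.0004  0.0745  0.1274]
 [ 0.0324  0.081   0.1297]]
top handle [[-0.0323  0.0696  0.1194]
 [-0.0015  0.0746  0.1266]
 [ 0.0306  0.0813  0.1313]]
[0.52770297 0.08505957 0.197618  ]
```

View pics/w3.png

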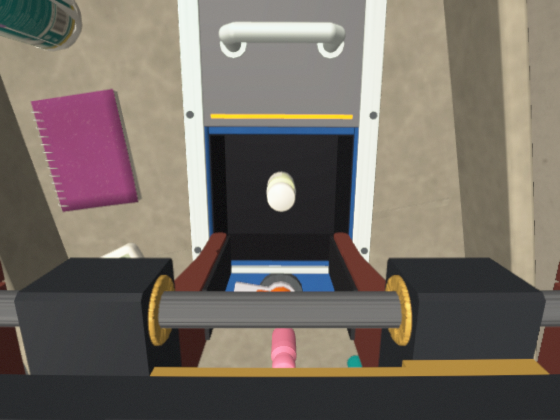

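The vial stands upright at pixel (281,190) with the fingers clear. Next is the cover handle, at box-frame (0, 75 mm) from my reference point.

send_rows --pt "15 0 0 -9" --pt "0 0 0 -9" --pt "0 0 0 -9" --pt "0 0 0 -9" --pt "0 0 0 -9" --pt "0 0 0 -9" --pt "0 0 0 -9" --pt "0 0 0 -9" --pt "0 0 0 -9" --pt "0 0 0 -9"

```text
clock: 19.35
position: [0.531, 0.0998, 0.1978]
tool_rot: [-180.0, -0.1, 168.6]
contact_force: [0.3, -0.7, -0.1]
grip_width: 0.566
finger_force: 0.0
```

send_rows --pt "0 25 0 0" --pt "0 35 0 0" --pt "0 30 0 0" --pt "0 16 0 0" --pt "0 0 0 0" --pt "0 0 0 0" --pt "0 0 0 0" --pt "0 0 0 0" --pt "0 0 0 0" --pt "0 0 0 0"

```text
clock: 20.6
position: [0.5529, 0.2035, 0.1988]
tool_rot: [180.0, 0.0, 168.3]
contact_force: [-0.7, -1.2, 0.6]
grip_width: 0.57
finger_force: 0.0
```

send_rows --pt "0 0 15 0" --pt "0 0 20 0" --pt "0 0 20 0" --pt "0 0 20 0" --pt "0 0 12 0" --pt "0 0 8 0" --pt "0 0 0 0" --pt "0 0 0 0" --pt "0 0 0 0" --pt "0 0 0 0"

```text
clock: 21.85
position: [0.5532, 0.2037, 0.1042]
tool_rot: [180.0, 0.0, 168.3]
contact_force: [0.4, 0.3, 0.4]
grip_width: 0.569
finger_force: 0.0
```

send_rows --pt "0 0 0 0" --pt "0 0 0 0" --pt "0 0 0 0" --pt "0 0 0 0" --pt "0 0 0 0" --pt "0 0 0 0" --pt "0 0 0 0" --pt "0 0 0 0" --pt "0 0 0 0" --pt "0 0 0 0" --fingers 0

```text
clock: 23.1
position: [0.5529, 0.2037, 0.1037]
tool_rot: [180.0, -0.0, 168.3]
contact_force: [0.4, 1.3, -0.2]
grip_width: 0.128
finger_force: 30.0
```

send_rows --pt "0 -5 0 0" --pt "0 -12 0 0" --pt "0 -16 0 0" --pt "0 -18 0 0" --pt "0 -18 0 0" --pt "0 -16 0 0" --pt "0 -14 0 0" --pt "0 -10 0 0" --pt "0 -5 0 0" --pt "0 -2 0 0"

```text
clock: 24.35
position: [0.529, 0.0899, 0.1037]
tool_rot: [-180.0, -0.1, 168.3]
contact_force: [-2.7, 3.2, 1.8]
grip_width: 0.128
finger_force: 30.0
```

send_rows --pt "0 -1 0 0" --pt "0 -1 0 0" --pt "0 -1 0 0" --pt "0 -1 0 0" --pt "0 -1 0 0" --pt "0 -1 0 0" --pt "0 0 0 0" --pt "0 0 0 0" --pt "0 0 0 0" --pt "0 0 0 0"

```text
clock: 25.6
position: [0.5285, 0.0877, 0.1037]
tool_rot: [179.7, -0.0, 168.3]
contact_force: [-2.7, 17.3, -0.1]
grip_width: 0.124
finger_force: 30.0
```

send_rows --pt "0 2 0 0" --pt "0 0 0 0" --pt "0 0 0 0" --pt "0 0 0 0" --pt "0 0 0 0" --pt "0 0 0 0" --pt "0 0 0 0" --pt "0 0 0 0" --pt "0 0 0 0" --pt "0 0 0 0" --fingers 50

```text
clock: 26.85
position: [0.5287, 0.0861, 0.1037]
tool_rot: [180.0, 0.0, 168.3]
contact_force: [-0.2, 0.2, -0.1]
grip_width: 0.57
finger_force: 0.0
```

send_rows --pt "0 0 -10 0" --pt "0 0 -20 0" --pt "0 0 -25 0" --pt "0 0 -25 0" --pt "0 0 -15 0" --pt "0 0 0 0" --pt "0 0 0 0" --pt "0 0 0 0" --pt "0 0 0 0" --pt "0 0 0 0"

```text
clock: 28.1
position: [0.5284, 0.0861, 0.1983]
tool_rot: [-180.0, -0.0, 168.3]
contact_force: [0.6, -0.5, 0.3]
grip_width: 0.572
finger_force: 0.0
```

```bash
python3 - <<'E'
from h import *
a=np.radians(-11.7); R=np.array([[np.cos(a),np.sin(a)],[-np.sin(a),np.cos(a)]]); O=np.array([.5373,.1304])
p=arm.get_image("scene"); cv2.imwrite("pics/s2.png",cv2.resize(p["img"][160:300,130:290],None,fx=4,fy=4,interpolation=cv2.INTER_CUBIC))
for n in("wrist","top","scene"):
    q=arm.get_image(n); C=cloud(q); L=np.c_[(C[:,:2]-O)@R.T,C[:,2]]
    for nm,b in(("handle",(-.033,.033,-.09,.0,.116,.135)),("cover",(-.05,.05,-.15,.05,.0845,.0895)),("knob",(-.05,.05,-.19,-.09,.1,.13)),("well<",(-.05,.05,-.11,.02,0,.07))):
        m=(L[:,0]>b[0])&(L[:,0]<b[1])&(L[:,1]>b[2])&(L[:,1]<b[3])&(L[:,2]>b[4])&(L[:,2]<b[5])
        if m.sum()>10: print(n,nm,m.sum(),np.percentile(L[m],[2,50,98],axis=0).round(4).tolist())
E
```

```text
wrist handle 1455 [[-0.0318, -0.0491, 0.1234], [-0.0022, -0.0433, 0.1274], [0.0312, -0.0376, 0.1294]]
wrist cover 14633 [[-0.0486, -0.1134, 0.0864], [-0.0064, -0.0539, 0.088], [0.0466, 0.0139, 0.0893]]
wrist knob 1665 [[-0.0226, -0.1364, 0.1017], [-0.0024, -0.1256, 0.1235], [0.0196, -0.1189, 0.1258]]
top handle 32 [[-0.0313, -0.0512, 0.1207], [-0.0186, -0.0487, 0.1258], [-0.0099, -0.0453, 0.1304]]
top cover 621 [[-0.049, -0.1466, 0.0847], [-0.02, -0.0827, 0.0874], [0.0144, -0.0471, 0.0894]]
top knob 192 [[-0.0222, -0.141, 0.1014], [-0.0017, -0.1323, 0.1231], [0.0201, -0.1212, 0.127]]
scene handle 179 [[-0.0322, -0.0526, 0.1173], [-0.001, -0.0496, 0.1243], [0.0306, -0.0442, 0.1285]]
scene cover 936 [[-0.0482, -0.1457, 0.0856], [-0.0101, -0.051, 0.0875], [0.046, 0.0113, 0.089]]
scene knob 339 [[-0.0215, -0.1428, 0.101], [-0.003, -0.1368, 0.1141], [0.0209, -0.1257, 0.1249]]
```

View pics/s2.png

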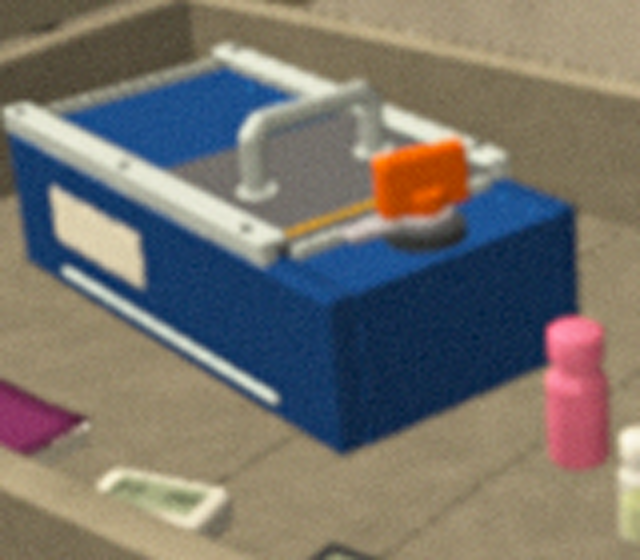

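The cover sits against its stop and the knob is still aside. Moving above the knob.

send_rows --pt "1.3 -15 0 0" --pt "0 -25 0 0" --pt "0 -25 0 0" --pt "0 -15 0 0" --pt "0 -3.8 0 0" --pt "0 0 0 9.8" --pt "0 0 0 0" --pt "0 0 0 0" --pt "0 0 0 0" --pt "0 0 0 0"

```text
clock: 29.55
position: [0.5105, 0.0045, 0.1987]
tool_rot: [180.0, -0.0, 158.6]
contact_force: [-0.1, 0.1, -1.3]
grip_width: 0.572
finger_force: 0.0
```

```bash
python3 - <<'E'
from h import *
for n in("wrist","top"):
    q=arm.get_image(n); C=cloud(q)
    if n=="wrist": cv2.imwrite("pics/w4.png",q["img"])
    m=(abs(C[:,0]-.51)<.04)&(abs(C[:,1]-.004)<.035)
    for lo,hi in((.12,.129),(.1,.129)):
        K=C[m&(C[:,2]>lo)&(C[:,2]<hi)]
        if len(K)>10:
            r=cv2.minAreaRect((K[:,:2]*1000).astype(np.float32)); w=np.linalg.eigh(np.cov(K[:,:2].T))[1][:,1]
            print(n,lo,len(K),np.round(r[0],1),np.round(r[1],1),round(r[2],1),"axis",np.degrees(np.arctan2(w[1],w[0])).round(1),K.mean(0).round(4))
print(arm.get_obs()["position"],arm.get_obs()["tool_rot"])
E
```

```text
wrist 0.12 1095 [510.9   3.9] [13.5 45.5] 68.5 axis 158.3 [0.5097 0.0043 0.1241]
wrist 0.1 1358 [510.4   4. ] [23.2 44.7] 83.5 axis 158.5 [0.5085 0.0047 0.1208]
[0.51043425 0.00438251 0.19865959] [ 1.79993376e+02 -6.33204431e-03  1.58576783e+02]
```

View pics/w4.png

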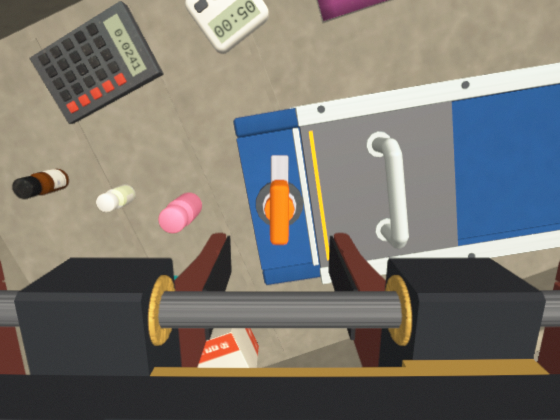

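The bar centre is at (0.511, 0.004) with axis 158.5°, and the fingers are aligned with it. Descend, grip, then turn.

send_rows --pt "0 0.5 15 0" --pt "0 0 22 0" --pt "0 0 22 0" --pt "0 0 20 0" --pt "0 0 12 0" --pt "0 0 7 0" --pt "0 0 0 0" --pt "0 0 0 0" --pt "0 0 0 0" --pt "0 0 0 0"

```text
clock: 30.9
position: [0.5109, 0.0048, 0.1011]
tool_rot: [180.0, 0.0, 158.5]
contact_force: [-1.1, 0.2, 0.9]
grip_width: 0.569
finger_force: 0.0
```

send_rows --pt "0 0 0 0" --pt "0 0 0 0" --pt "0 0 0 0" --pt "0 0 0 0" --pt "0 0 0 0" --pt "0 0 0 0" --pt "0 0 0 0" --pt "0 0 0 0" --pt "0 0 0 0" --pt "0 0 0 0" --fingers 0

```text
clock: 32.15
position: [0.5103, 0.0042, 0.1007]
tool_rot: [-179.9, -0.0, 158.6]
contact_force: [-1.3, -5.3, 0.0]
grip_width: 0.258
finger_force: 30.0
```

send_rows --pt "0 0 0 5" --pt "0 0 0 8" --pt "0 0 0 8" --pt "0 0 0 8" --pt "0 0 0 8" --pt "0 0 0 8" --pt "0 0 0 8" --pt "0 0 0 8" --pt "0 0 0 7" --pt "0 0 0 4"

```text
clock: 33.4
position: [0.5115, 0.0048, 0.1007]
tool_rot: [179.9, -0.0, 86.4]
contact_force: [0.9, -2.4, -1.0]
grip_width: 0.255
finger_force: 30.0
```

send_rows --pt "0 0 0 3" --pt "0 0 0 2" --pt "0 0 0 2" --pt "0 0 0 1" --pt "0 0 0 0" --pt "0 0 0 0" --pt "0 0 0 0" --pt "0 0 0 0" --pt "0 0 0 0" --pt "0 0 0 0"

```text
clock: 34.65
position: [0.5116, 0.0048, 0.1008]
tool_rot: [179.9, -0.0, 78.5]
contact_force: [5.7, -1.0, -5.5]
grip_width: 0.251
finger_force: 30.0
```

send_rows --pt "0 0 0 0" --pt "0 0 0 0" --pt "0 0 0 0" --pt "0 0 0 0" --pt "0 0 0 0" --pt "0 0 0 0" --pt "0 0 0 0" --pt "0 0 0 0" --pt "0 0 0 0" --pt "0 0 0 0" --fingers 50

```text
clock: 35.9
position: [0.5106, 0.0048, 0.1007]
tool_rot: [-180.0, -0.0, 78.5]
contact_force: [-0.5, 1.2, -0.2]
grip_width: 0.57
finger_force: 0.0
```

send_rows --pt "0 0 -10 0" --pt "0 0 -20 0" --pt "0 0 -25 0" --pt "0 0 -25 0" --pt "0 0 -20 0" --pt "0 0 -10 0" --pt "0 0 0 0" --pt "0 0 0 0" --pt "0 0 0 0" --pt "0 0 0 0"

```text
clock: 37.15
position: [0.5103, 0.0048, 0.2101]
tool_rot: [-179.9, -0.0, 78.5]
contact_force: [0.6, -1.8, 0.2]
grip_width: 0.567
finger_force: 0.0
```

```bash
python3 - <<'E'
from h import *
q=arm.get_image("wrist"); C=cloud(q); cv2.imwrite("pics/w5.png",q["img"])
K=C[(abs(C[:,0]-.51)<.04)&(abs(C[:,1]-.004)<.035)&(C[:,2]>.12)&(C[:,2]<.129)]
r=cv2.minAreaRect((K[:,:2]*1000).astype(np.float32)); w=np.linalg.eigh(np.cov(K[:,:2].T))[1][:,1]
print(len(K),np.round(r[0],1),np.round(r[1],1),"axis",np.degrees(np.arctan2(w[1],w[0])).round(1))
a=np.radians(-11.7); R=np.array([[np.cos(a),np.sin(a)],[-np.sin(a),np.cos(a)]]); L=np.c_[(C[:,:2]-[.5373,.1304])@R.T,C[:,2]]
h=L[(abs(L[:,0])<.033)&(L[:,1]>-.09)&(L[:,1]<.02)&(L[:,2]>.116)&(L[:,2]<.135)]; print("handle",np.percentile(h,[2,98],axis=0).round(4))
print(arm.get_obs()["contact_force"])
E
```

```text
998 [510.8   4.3] [44.3 13.3] axis 78.6
handle [[-0.0316 -0.0493  0.1232]
 [ 0.0316 -0.038   0.1295]]
[0.20320906 0.76655559 0.14528409]
```

View pics/w5.png

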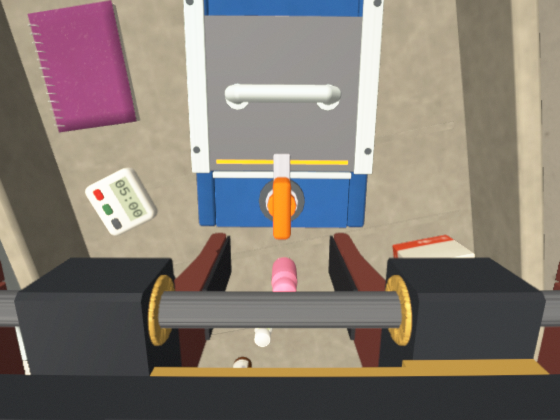

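The tongue, at pixel (281,165), lies over the closed cover's edge. The bar is at 78.6°, about 1.40 rad, the robot is clear, and the handle hasn't moved.

```bash
python3 -c "
from rig import arm
print(arm.sign_off())"
```

```text
the job is handed in; nothing more can be done
None
```

The job is handed in (no verdict was returned): the white-capped vial was set upright in the well, the cover is against its stop, the clamp is turned about 1.40 rad with its tongue over the cover's edge, and the robot is clear; the clock read about 37 s of the 58 s allowed.

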